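# Sort the watchmaker's bench and cover the movement

## Task

Tidy up the watchmaker's bench: lay both brass wheels flat in the blue tray and both steel punches flat on the floor of the red tray, and set the watch movement (black disc with silver top) flat in the round nest under the clear dust cover, swinging the cover up by its yellow tab first and lowering it fully closed again afterwards. Set each part down gently rather than dropping it, let go of everything, and leave the amber oil jar standing where it is.

Things in the scene. Friction and masses are not known exactly. Their poses are not given: they have to be found in the camera images.
- wheel_a: brass clock wheel 1 of two alike: toothed flat disc 49 mm across the teeth (solid 44), 5 mm thick, lying flat, with a plain hub (12 mm diameter) standing up at its centre to 32 mm above the underside; 75 g. Origin: centre of the underside, z up along the hub. Pinch it by the hub with the fingertips at least 2 mm above the disc
- wheel_b: brass clock wheel 2 of two alike: toothed flat disc 49 mm across the teeth (solid 44), 5 mm thick, lying flat, with a plain hub (12 mm diameter) standing up at its centre to 32 mm above the underside; 75 g. Origin: centre of the underside, z up along the hub. Pinch it by the hub with the fingertips at least 2 mm above the disc
- punch_a: steel punch 1 of two alike: rod 72 mm long lying on the bench, its middle 36 mm a 12 mm square bar, its ends 9 mm round (one end darker); 55 g. Origin: at the very middle, on the axis, 6 mm above what it lies on; x along the rod. Pinch it across the middle
- punch_b: steel punch 2 of two alike: rod 72 mm long lying on the bench, its middle 36 mm a 12 mm square bar, its ends 9 mm round (one end darker); 55 g. Origin: at the very middle, on the axis, 6 mm above what it lies on; x along the rod. Pinch it across the middle
- movement: watch movement in its black round holder: disc 42 mm diameter, 20 mm high (a further 2 mm of small wheels and red jewels on its silver top), lying flat; 60 g. Origin: centre of the underside, z up
- wheel_tray: blue open tray for the wheels, fixed to the bench: 110 mm (its x) by 150 mm (its y) by 15 mm high outside, walls 4 mm, floor 4 mm thick; inside 102 by 142 mm. Origin: centre of the underside. It may stand in any of three places
- punch_tray: red open tray for the punches, fixed to the bench: 110 mm (its x) by 150 mm (its y) by 15 mm high outside, walls 4 mm, floor 4 mm thick; inside 102 by 142 mm. Origin: centre of the underside. It may stand in any of three places
- station: fixed grey base 155 (x) x 140 (y) x 12 mm under a clear cover. Origin: on the bench below the centre of the nest (white floor 12 mm up, in a brass lip 4 mm high, 58 mm inside, 70 outside). Cover hinge: along y at x +74, z 14 mm. Closed cover: x -62 to +66, y -62 to 62, z 15 to 52; yellow tab on its front: x -62 to -96, y -7 to 7, z 30 to 38. -x side roughly towards the robot
- cover (a joint): clear cover's angle about its hinge: 0 closed, grows as the tab side swings up and away from the robot; 1.57 upright, 1.8 stop; starts at 0 to 0.2. Stiff hinge: stays where left, about 2 N at the tab moves it. Pinched across its 14 mm width (along station y), the tab turns between the pads, so the gripper can point down all the way
- oil_jar: bystander: amber glass oil jar with paper label and black cap, 38 mm diameter, 61 mm high; 120 g. Origin: centre of the underside. To be left alone
Mind the look-alikes: they are no part of the job. Leave any purple look-alike of the movement alone. What is shaped like the punch_b but purple is not meant.

How it is judged:
On the way, in this order (a step that is already met when the one before it is completed fails the run):
1. the dust cover is swung up (more than 0.8 rad) (value of joint cover above 0.8 rad), for 0.1 s.
2. with the cover still up, the movement is set in the nest and let go (horizontal distance between movement and station below 0.011 m and z of movement in the frame of station below 0.0145 m and angle between movement's own z axis and vertical below 0.08 rad and contact force between the fingers and movement below 0.05 N and value of joint cover above 0.8 rad), for 0.2 s.
At the end, for the whole second after the job is handed in: Both wheels lie flat (within 0.15 rad) on the blue tray's floor and both punches flat on the red tray's floor (not on a rim or on each other), the movement lies flat in the nest within 11 mm of its centre, the cover is closed (below 0.06 rad), and all five parts are released and at rest (x of wheel_a in the frame of wheel_tray between -0.045 and 0.045 m and y of wheel_a in the frame of wheel_tray between -0.065 and 0.065 m and z of each of wheel_a, wheel_b in the frame of wheel_tray below 0.01 m and angle between each of wheel_a, wheel_b's own z axis and vertical below 0.15 rad and x of wheel_b in the frame of wheel_tray between -0.045 and 0.045 m and y of wheel_b in the frame of wheel_tray between -0.065 and 0.065 m and x of punch_a in the frame of punch_tray between -0.05 and 0.05 m and y of punch_a in the frame of punch_tray between -0.07 and 0.07 m and z of each of punch_a, punch_b in the frame of punch_tray below 0.0145 m and angle between punch_a's own x axis and vertical between 1.45 and 1.69 rad and x of punch_b in the frame of punch_tray between -0.05 and 0.05 m and y of punch_b in the frame of punch_tray between -0.07 and 0.07 m and angle between punch_b's own x axis and vertical between 1.45 and 1.69 rad and horizontal distance between movement and station below 0.011 m and z of movement in the frame of station below 0.0145 m and angle between movement's own z axis and vertical below 0.08 rad and value of joint cover below 0.06 rad and contact force between the fingers and wheel_a below 0.05 N and linear speed of each of wheel_a, wheel_b, punch_a, punch_b, movement below 0.02 m/s and contact force between the fingers and wheel_b below 0.05 N and contact force between the fingers and punch_a below 0.05 N and contact force between the fingers and punch_b below 0.05 N and contact force between the fingers and movement below 0.05 N); the robot touches nothing.
It fails at once if the oil jar is moved by more than 30 mm or tipped (distance of oil_jar from where it was at the start of the episode above 0.03 m or angle between oil_jar's own z axis and vertical above 0.4 rad).
It fails at once if a part is dropped or thrown (moves faster than 0.7 m/s out of the fingers, a fall of about 25 mm) ((contact force between the fingers and wheel_a below 0.05 N and linear speed of wheel_a above 0.7 m/s) or (contact force between the fingers and wheel_b below 0.05 N and linear speed of wheel_b above 0.7 m/s) or (contact force between the fingers and punch_a below 0.05 N and linear speed of punch_a above 0.7 m/s) or (contact force between the fingers and punch_b below 0.05 N and linear speed of punch_b above 0.7 m/s) or (contact force between the fingers and movement below 0.05 N and linear speed of movement above 0.7 m/s)).
It also fails if it takes over 136 s, if anything falls off the work surface, if the arm or the gripper's body presses on something with over 40 N, if the wrist force passes 120 N, or if a joint passes its speed limit or range.

## Robot

A 7-joint arm with a two-finger parallel gripper is mounted at the origin on the work surface. World frame = base frame: x ahead of the robot, y to its left, z up, the work surface at z = 0. Lengths are in m, angles in rad, forces in N, time in s.
With the tool pointing down it reaches from about 0.4 to 0.875 m from the base axis. Payload 19.3 kg.
Tool frame: the origin (TCP) lies at the very end of the fingers, on their centre line; the grasp point (between the pads) lies 19 mm behind it; z points along the fingers, y is the line along which they close (so a half turn about z gives the same grasp; the last joint's range is limited). The gripper opens to 85 mm and grips with 20 to 120 N. Pads are 22 mm wide; open, the fingers measure 114 mm over their backs; the gripper's body (76 mm by 85 mm) begins 54 mm behind the grasp point. The pads swing forward as they close: fully open they stand 13 mm farther back than shut.
Start: joints at [-1.228, 0.521, -0.036, 1.599, 0.021, 1.021, -0.113], TCP at [0.251, 0.572, 0.231] pointing down, gripper open.
Joint ranges: [-2.91, 2.91], [-0.3, 2.13], [-1.5, 1.42], [0.17, 2.43], [-1.26, 4.41], [0.16, 1.93], [-2.52, 2.52]. Speed limits (rad/s): [1.89, 1.89, 2.39, 2.39, 3.01, 3.01, 3.01].

## Interface

Orientations are given as [roll, pitch, yaw] about the fixed x, y, z axes, in that order (R = Rz(yaw) Ry(pitch) Rx(roll)).
In Python, from workcell import bot gives the robot as it stands.
- The arm moves only by the tool servo_tool, never from a script. Its argument "plan" is a list of rows, each a list of 7 numbers: the finger opening in cm, from 0 to 8.54, then the shift along the tool's x, y, z in cm, then the turn, a rotation vector about the tool's x, y, z in degrees. In form: [[fingers, x, y, z, wx, wy, wz], ...]. A call has 1 to 10 rows; each row is the pose to reach, as a shift and turn from the pose commanded when the call began, along the tool's axes at that moment; what a row does not reach only later rows make up. A row lasts 1/10 s, in which the tool goes at most 50 mm and 8.59 degrees, less where a joint would pass 70% of its speed; a pose out of reach is approached as far as the arm can. A call with a gripper value outside its range is refused whole. The fingers move at their own pace and stop on an object; "force" is the grip in N (left out, the last holds). Time passes only in rows, so rows that repeat a pose let the fingers close. It gives the time, the measured TCP pose, the force, the opening and the grip force at its end, in the units of the state.
- bot.observe(): the state, without advancing time (a new reading comes with each control period).
- bot.grab_frame(name): name is "scene" or "top" or "wrist"; returns a dict with "frame" (384x512x3 uint8, blue, green, red), "mtx" (3x3 intrinsics, pixels), "R" (3x3) and "t" (3): a world point X has camera coordinates R X + t; the wrist camera has in their place "T_tool_cam" (4x4, takes a point from camera to tool coordinates, whose origin is the TCP and whose axes are the flange's). Camera axes: x right, y down, z forward; pixel columns grow to the right and rows downward; lengths in m; the calibration is good to about 2 mm. A picture is of the moment at which its call begins: read the wrist's pose just before it. There is no depth.
- bot.job_done(): hands the job in; it is judged then, once.
The state is a dict: "clock": time; "qpos": joint angles; "qd": joint speeds; "joint_efforts": joint torques, N m; "position": TCP position; "tool_rot": TCP orientation; "force": force on the tool from outside, world axes, zero at the start; "moment": the same for the moment, N m; "grip_width": finger opening in m; "finger_force": force on a finger pad.
Only numpy, scipy, OpenCV 4.12 (cv2) and the standard library are available. Lean on these libraries where they do the work, as an engineer would, in place of code of your own. Each camera call takes 0.05 s, during which the arm holds its last target. There are 200 camera calls.

## Working session

There is one attempt and no reset: what is moved stays moved. The work goes in short steps, Python scripts to look and compute and a tool call to move; the robot and the scene stay as the last step left them, time stands still between calls to the robot, and variables do not carry over. Pictures are saved under pics/ and viewed, at most 14 in all, crops included, and the job is handed in when it is done.

Besides the shell and the picture viewer there is one more tool, called after "Request:" by a JSON object that holds its "api" and its "payload", one argument or row to a line. servo_tool: Moves the arm, as the interface text tells. Its arguments: {"type":"object","properties":{"plan":{"type":"array","items":{"type":"array","items":{"type":"number"}}},"force":{"type":"number"}},"required":["plan"]}

```bash
mkdir -p pics; ls
python3 - <<'E'
from workcell import bot
import cv2,numpy as np
s=bot.observe(); print({k:np.round(v,3) for k,v in s.items()})
for n in("top","scene"):
    f=bot.grab_frame(n); cv2.imwrite(f"pics/{n}0.png",cv2.resize(f["frame"],(800,600),interpolation=cv2.INTER_CUBIC)); np.savez(f"{n}.npz",**{k:f[k] for k in("mtx","R","t")}); cv2.imwrite(f"{n}raw.png",f["frame"])
    print(n,f["mtx"],f["R"],f["t"])
f=bot.grab_frame("wrist");print(f["T_tool_cam"],f["mtx"])
E
```

```text
pics
{'clock': np.float64(0.0), 'qpos': array([-1.228,  0.522, -0.036,  1.6  ,  0.021,  1.021, -0.113]), 'qd': array([-0.   ,  0.001,  0.001,  0.   , -0.001, -0.001,  0.   ]), 'joint_efforts': array([ 1.0000e-03, -9.2712e+01,  1.9800e+00, -3.6992e+01,  1.8000e-02,
        8.0000e-03, -0.0000e+00]), 'position': array([0.251, 0.572, 0.231]), 'tool_rot': array([-3.14 ,  0.   ,  2.729]), 'force': array([-0.082,  0.144, -1.466]), 'moment': array([ 0.044, -0.002, -0.031]), 'finger_force': np.float64(0.0), 'grip_width': np.float64(0.086)}
top [[466.25555691   0.         258.5031272 ]
 [  0.         466.25555691 182.54257341]
 [  0.           0.           1.        ]] [[ 0.02090056 -0.99973435 -0.00971591]
 [-0.9901124  -0.01934916 -0.13893537]
 [ 0.13871047  0.01252367 -0.99025379]] [0.00586125 0.50622882 1.09506083]
scene [[361.66414496   0.         262.28274486]
 [  0.         361.66414496 187.89048882]
 [  0.           0.           1.        ]] [[ 0.66786983  0.74427367  0.00256947]
 [ 0.50483417 -0.45046799 -0.7363566 ]
 [-0.54689337  0.49308751 -0.67658876]] [-0.35173263 -0.20994213  1.3044794 ]
[[-4.79225335e-04 -9.54358046e-01 -2.98664512e-01  7.59654758e-02]
 [ 9.99999388e-01 -1.59664149e-04 -1.09436597e-03  7.11760539e-04]
 [ 9.96730949e-04 -2.98664854e-01  9.54357539e-01 -1.42125689e-01]
 [ 0.00000000e+00  0.00000000e+00  0.00000000e+00  1.00000000e+00]] [[275.43437817   0.         258.32966135]
 [  0.         275.43437817 189.50388083]
 [  0.           0.           1.        ]]
```

View pics/top0.png

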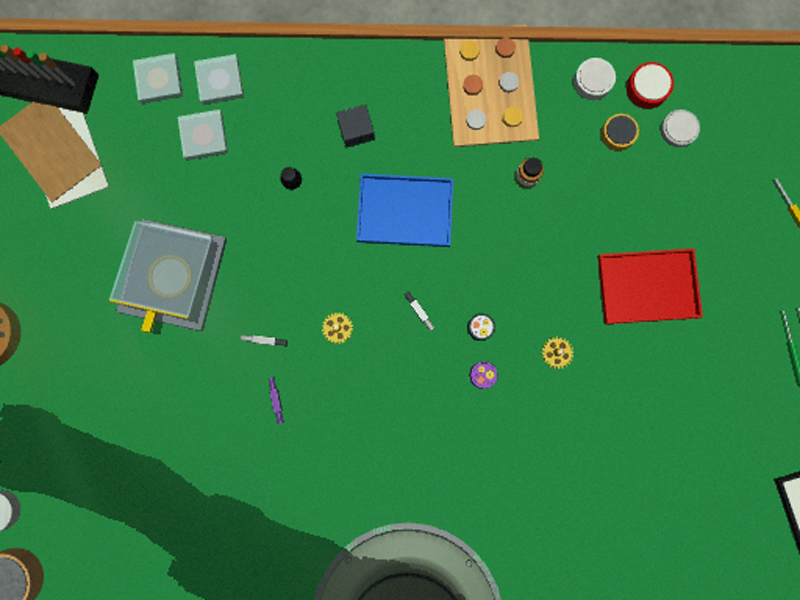

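View pics/scene0.png

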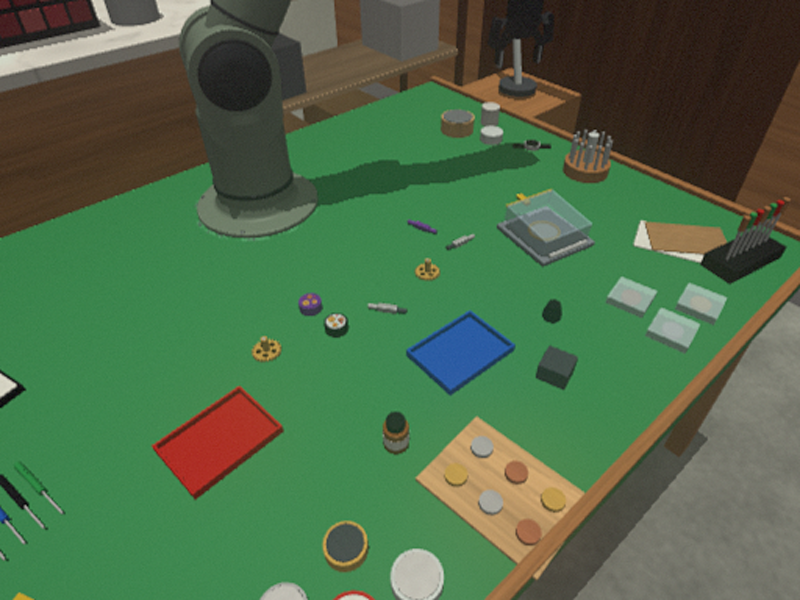

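The top view shows wheels at (338,328) and (557,352), punches at (264,341) and (419,310), the movement at (481,327), and purple decoys at (484,375) and (276,400). The jar is at (530,172), the blue tray at (405,210), the red tray at (650,286), and the station nest at (170,275) with its tab at (149,321).

```bash
cat > h.py <<'E'
import numpy as np,cv2
from scipy.spatial.transform import Rotation as Ro
from workcell import bot
def ray(p,K,R,t,z):
    d=R.T@np.linalg.inv(K)@np.array([p[0],p[1],1.]); c=-R.T@t
    return (c+d*(z-c[2])/d[2])
def cam(n):
    c=np.load(n+".npz"); return c["mtx"],c["R"],c["t"]
def top(p,z,s=.64,n="top"): # 800x600 view pixel
    return ray((np.array(p,float)+.5)*s-.5,*cam(n),z)
def toolR(s): return Ro.from_euler('xyz',s["tool_rot"])
def wristcam():
    s=bot.observe(); f=bot.grab_frame("wrist"); T=f["T_tool_cam"]
    Rw=toolR(s).as_matrix(); Rc=Rw@T[:3,:3]; c=Rw@T[:3,3]+s["position"]
    return f["frame"],f["mtx"],Rc.T,-Rc.T@c
def show(name,s=1.5625):
    fr,K,R,t=wristcam(); np.savez("wrist.npz",mtx=K,R=R,t=t)
    cv2.imwrite(f"pics/{name}.png",cv2.resize(fr,(800,600),interpolation=cv2.INTER_CUBIC))
def proj(X,n):
    K,R,t=cam(n); u=K@(R@np.array(X)+t); return ((u[:2]/u[2]+.5)/.64-.5)
def shift(x,y,z,yaw=None):
    """tool shift cm & turn deg to TCP at xyz, tool down, tool y-axis along world angle yaw(deg, mod 180)"""
    s=bot.observe(); R=toolR(s); p=np.array([x,y,z])-s["position"]
    d=R.inv().apply(p)*100
    best=None
    ys=np.degrees(s["tool_rot"][2])
    if yaw is None: yy=ys
    else:
        # tool down: Rz(y)Rx(pi): tool y axis = Rz(y)(0,-1,0) -> angle y-90
        yy=yaw+90; yy=ys+(yy-ys+90)%180-90
    w=np.degrees((R.inv()*Ro.from_euler('xyz',[180,0,yy],degrees=True)).as_rotvec())
    print("shift",d.round(2),"turn",w.round(1),"at",s["position"].round(4),"q7",s["qpos"][6].round(2),"t",s["clock"].round(1))
E
python3 - <<'E'
from h import *
for n,p,z in [("wheel1",(338,328),.005),("wheel2",(557,352),.005),("punch1",(264,341),.006),("punch1a",(241,338),.006),("punch1b",(287,343.5),.006),("punch2",(419,310),.006),("punch2a",(406,293),.006),("punch2b",(433,328),.006),("mov",(481,327),.02),("jar",(532,165),.06),("tabroot",(152,314),.036),("tabtip",(147,332),.036),("nest",(170,276),.014),
 ("base c1 far right",(225,237),.012),("base near right",(203,329),.012),("base nl",(118,313),.012)]+[("blue",p,.015) for p in((360,177),(453,179),(451,245),(357,241))]+[("red",p,.015) for p in((598,255),(694,250),(702,317),(606,323))]:
    print(n,top(p,z).round(4))
print(proj([.251,.572,.231],"top"),proj([.251,.572,.231],"scene"))
E
```

```text
wheel1 [0.4403 0.1198 0.005 ]
wheel2 [ 0.4095 -0.2257  0.005 ]
punch1 [0.4174 0.2359 0.006 ]
punch1a [0.4214 0.2725 0.006 ]
punch1b [0.4142 0.1994 0.006 ]
punch2 [ 0.4714 -0.0078  0.006 ]
punch2a [0.4981 0.0133 0.006 ]
punch2b [ 0.4433 -0.0304  0.006 ]
mov [ 0.4452 -0.1048  0.02  ]
jar [ 0.6951 -0.1785  0.06  ]
tabroot [0.4538 0.4054 0.036 ]
tabtip [0.4258 0.4112 0.036 ]
nest [0.517  0.3888 0.014 ]
base c1 far right [0.5822 0.3052 0.012 ]
base near right [0.4339 0.3318 0.012 ]
base nl [0.4565 0.4681 0.012 ]
blue [0.6843 0.0914 0.015 ]
blue [ 0.6837 -0.0587  0.015 ]
blue [ 0.5754 -0.0568  0.015 ]
blue [0.579  0.0931 0.015 ]
red [ 0.5637 -0.2898  0.015 ]
red [ 0.5746 -0.4416  0.015 ]
red [ 0.4682 -0.4504  0.015 ]
red [ 0.4558 -0.3005  0.015 ]
[-47.36760063 457.58966337] [515.96262809  70.52564229]
```

```bash
python3 -c "
from h import *
shift(.42,.41,.19,80)"
```

```text
Traceback (most recent call last):
  File "h.py", line 32, in shift
    print("shift",d.round(2),"turn",w.round(1),"at",s["position"].round(4),"q7",s["qpos"][6].round(2),"t",s["clock"].round(1))
                                                                                                          ^^^^^^^^^^^^^^^^
AttributeError: 'float' object has no attribute 'round'
```

```bash
sed -i 's/s\["clock"\].round(1)/round(s["clock"],1)/' h.py; python3 -c "
from h import *
shift(.42,.41,.19,80)"
```

```text
shift [-22.02  -8.07   4.09] turn [ -0.   -0.  -13.7] at [0.2507 0.5723 0.2309] q7 -0.11 t 0.1
```

Request:
{"api": "servo_tool", "payload": {
  "plan": [
    [6,-22,-8.1,4.1,0,0,-13.7],
    [6,-22,-8.1,4.1,0,0,-13.7],
    [6,-22,-8.1,4.1,0,0,-13.7],
    [6,-22,-8.1,4.1,0,0,-13.7],
    [6,-22,-8.1,4.1,0,0,-13.7],
    [6,-22,-8.1,4.1,0,0,-13.7],
    [6,-22,-8.1,4.1,0,0,-13.7],
    [6,-22,-8.1,4.1,0,0,-13.7],
    [6,-22,-8.1,4.1,0,0,-13.7],
    [6,-22,-8.1,4.1,0,0,-13.7]
  ]
}}

```text
clock: 1.15
position: [0.4191, 0.4108, 0.1904]
tool_rot: [3.141, -0.0, 2.969]
force: [1.0, 0.1, 0.4]
grip_width: 0.06
finger_force: 0.0
```

```bash
python3 -c "
from h import *
show('w1')
print(bot.observe()['position'])
for x in((.4225,.4055,.034),(.43,.41,.06),(.517,.389,.014)):print(proj(x,'wrist'))"
```

```text
[0.41922548 0.41065122 0.19037582]
[396.99079445 278.73724926]
[405.0203649  298.50592156]
[397.91306959 384.40931713]
```

View pics/w1.png

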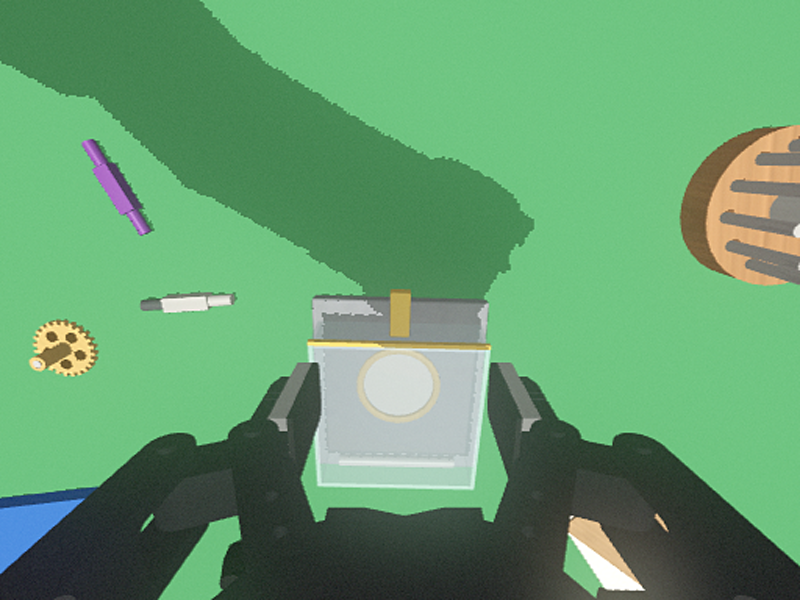

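The wrist view puts the nest at (399,385), which agrees with the top view. The tab tip is at (400,290) and its root at (400,336), so I can fit the cover angle.

```bash
cat >> h.py <<'E'
N=np.array([.517,.3885]); SY=np.radians(-10)
def st(x,y,z,th=0):
    """station point on cover at angle th -> world"""
    dx,dz=x-.074,z-.014; c,s=np.cos(th),np.sin(th)
    x,z=.074+c*dx+s*dz, .014-s*dx+c*dz
    return np.array([N[0]+np.cos(SY)*x-np.sin(SY)*y,N[1]+np.sin(SY)*x+np.cos(SY)*y,z])
E
python3 -c "
from h import *
print(top((399,385),.014,n='wrist'))
for th in(0,.05,.1,.15,.2,.25):print(th,proj(st(-.096,0,.038,th),'wrist'),proj(st(-.062,0,.038,th),'wrist'),proj(st(-.096,0,.038,th),'top'),proj(st(-.062,0,.052,th),'wrist'))
for c in((-1,-1),(-1,1),(1,-1)):print(proj(st(c[0]*.0775,c[1]*.07,.012),'top'))
for th in (0,.1,.2,1,1.2,1.3): print(th,st(-.079,0,.034,th).round(4))
shift(*st(-.082,0,.10)[:2],.10,80)
"
```

```text
[0.51769392 0.38979118 0.014     ]
0 [396.43183313 280.22186765] [396.58654082 325.0540749 ] [150.27833467 334.12942111] [396.24804821 332.28063201]
0.05 [396.22667746 285.41238292] [396.43294286 330.24639054] [148.53444947 332.81929107] [396.08468419 338.78721952]
0.1 [396.01513723 291.44230863] [396.27678258 336.04675928] [146.85109045 331.22146439] [395.91965044 345.94413151]
0.15 [395.79773398 298.3487582 ] [396.11859516 342.46566419] [145.23452056 329.3342868 ] [395.75364388 353.75529667]
0.2 [395.57511703 306.16540092] [395.95898675 349.50981395] [143.69101932 327.15710332] [395.58743967 362.21942496]
0.25 [395.34807501 314.92123103] [395.79863587 357.18151246] [142.22684762 324.69033289] [395.42188991 371.3293185 ]
[202.02829434 332.40810925]
[116.06832043 315.28967854]
[224.4156117  237.59680026]
0 [0.4392 0.4022 0.034 ]
0.1 [0.4419 0.4017 0.0492]
0.2 [0.4461 0.401  0.064 ]
1 [0.525  0.3871 0.1536]
1.2 [0.5536 0.382  0.1638]
1.3 [0.5685 0.3794 0.1668]
shift [-1.81 -0.49  9.04] turn [ 0.  -0.   0.1] at [0.4192 0.4107 0.1904] q7 0.49 t 1.2
```

Cover angle ≈ 0.09. I'll grip near the tab's tip with the fingertips only 12 mm past it, so they clear the front face as the cover swings.

```bash
sed -i 's/^N=.*/N=np.array([.5175,.3903]); SY=np.radians(-10)/' h.py; python3 -c "
from h import *
p=st(-.087,0,.034,.09); print(p)
shift(p[0],p[1],p[2]-.012,80)
q=None
for th in np.linspace(.09,1.65,17):
    c,s=np.cos(th),np.sin(th);dx,dz=-.161,.02
    v=np.array([c*dx+s*dz,-s*dx+c*dz])*100
    if q is None:q=v
    print(round(th,2),(-(v-q)).round(1))
"
```

```text
[0.4342337 0.4049821 0.0483895]
shift [-1.58 -0.3  15.4 ] turn [ 0.  -0.   0.1] at [0.4192 0.4107 0.1904] q7 0.49 t 1.2
0.09 [-0. -0.]
0.19 [-0.4 -1.5]
0.28 [-1. -3.]
0.38 [-1.7 -4.4]
0.48 [-2.5 -5.8]
0.58 [-3.5 -7. ]
0.68 [-4.5 -8.2]
0.77 [-5.7 -9.2]
0.87 [ -7.  -10.2]
0.97 [ -8.4 -11. ]
1.06 [ -9.8 -11.6]
1.16 [-11.3 -12.1]
1.26 [-12.8 -12.5]
1.36 [-14.4 -12.7]
1.45 [-16.  -12.8]
1.55 [-17.6 -12.7]
1.65 [-19.1 -12.5]
```

Request:
{"api": "servo_tool", "payload": {
  "plan": [
    [4,-1.6,-0.3,5,0,0,0],
    [4,-1.6,-0.3,10,0,0,0],
    [4,-1.6,-0.3,14,0,0,0],
    [4,-1.6,-0.3,15.4,0,0,0],
    [4,-1.6,-0.3,15.4,0,0,0],
    [0.5,-1.6,-0.3,15.4,0,0,0],
    [0.5,-1.6,-0.3,15.4,0,0,0],
    [0.5,-1.6,-0.3,15.4,0,0,0],
    [0.5,-1.6,-0.3,15.4,0,0,0],
    [0.5,-1.6,-0.3,15.4,0,0,0]
  ],
  "force": 25
}}

```text
clock: 2.2
position: [0.4355, 0.4051, 0.0371]
tool_rot: [3.14, 0.001, 2.968]
force: [2.1, 4.3, 0.5]
grip_width: 0.0131
finger_force: 26.2
```

Request:
{"api": "servo_tool", "payload": {
  "plan": [
    [0.5,-0.4,0,-1.5,0,0,0],
    [0.5,-1.0,0,-3,0,0,0],
    [0.5,-1.7,0,-4.4,0,0,0],
    [0.5,-2.5,0,-5.8,0,0,0],
    [0.5,-3.5,0,-7,0,0,0],
    [0.5,-4.5,0,-8.2,0,0,0],
    [0.5,-5.7,0,-9.2,0,0,0],
    [0.5,-7,0,-10.2,0,0,0],
    [0.5,-7,0,-10.2,0,0,0]
  ]
}}

```text
clock: 3.1
position: [0.5053, 0.3913, 0.1392]
tool_rot: [3.142, 0.001, 2.966]
force: [-1.8, -2.9, 3.2]
grip_width: 0.0129
finger_force: 25.6
```

Request:
{"api": "servo_tool", "payload": {
  "plan": [
    [0.5,-1.4,0,-0.8,0,0,0],
    [0.5,-2.8,0,-1.4,0,0,0],
    [0.5,-4.3,0,-1.9,0,0,0],
    [0.5,-5.8,0,-2.3,0,0,0],
    [0.5,-7.4,0,-2.5,0,0,0],
    [0.5,-9,0,-2.6,0,0,0],
    [0.5,-10.6,0,-2.5,0,0,0],
    [0.5,-12.1,0,-2.3,0,0,0],
    [0.5,-12.1,0,-2.3,0,0,0]
  ]
}}

```text
clock: 4.0
position: [0.6242, 0.3678, 0.16]
tool_rot: [-3.137, -0.0, 2.965]
force: [-2.8, -15.5, 6.4]
grip_width: 0.0129
finger_force: 25.6
```

Request:
{"api": "servo_tool", "payload": {
  "plan": [
    [4,0,0,0,0,0,0],
    [4,0,0,0,0,0,0],
    [4,0,0,0,0,0,0],
    [4,0.3,0,-4,0,0,0],
    [4,1,0,-8,0,0,0]
  ]
}}

```text
clock: 4.5
position: [0.6126, 0.3729, 0.2412]
tool_rot: [-3.14, -0.002, 2.968]
force: [1.0, 1.2, -0.0]
grip_width: 0.0397
finger_force: 0.0
```

```bash
python3 -c "
from h import *
shift(.445,-.105,.15,90);show('w2')
for th in (1.4,1.5,1.6,1.7):print(th,[proj(st(-.096,0,.034,th),n).round() for n in('wrist','scene')])
fr=bot.grab_frame('scene')['frame']; cv2.imwrite('pics/s2.png',cv2.resize(fr[60:220,240:440],(800,600)))"
```

```text
shift [  8.25 -49.96   9.21] turn [-0.1 -0.1 -9.9] at [0.6126 0.3729 0.2412] q7 0.74 t 4.5
1.4 [array([405., 260.]), array([582., 173.])]
1.5 [array([405., 295.]), array([589., 178.])]
1.6 [array([404., 326.]), array([595., 183.])]
1.7 [array([404., 354.]), array([602., 188.])]
```

View pics/s2.png

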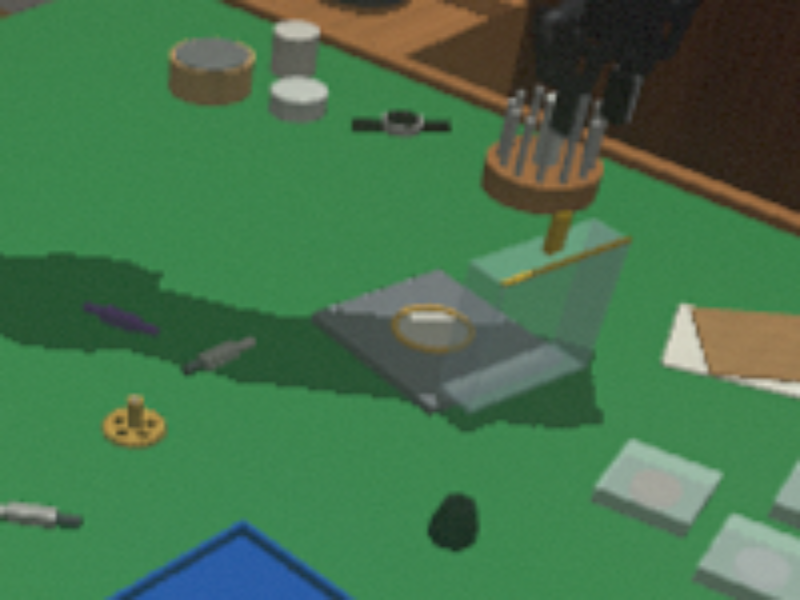

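Cover stands upright at about 1.6 rad, with the tab at crop (560,225). Next is the movement.

Request:
{"api": "servo_tool", "payload": {
  "plan": [
    [6,8.2,-50,9.2,0,0,-9.9],
    [6,8.2,-50,9.2,0,0,-9.9],
    [6,8.2,-50,9.2,0,0,-9.9],
    [6,8.2,-50,9.2,0,0,-9.9],
    [6,8.2,-50,9.2,0,0,-9.9],
    [6,8.2,-50,9.2,0,0,-9.9],
    [6,8.2,-50,9.2,0,0,-9.9],
    [6,8.2,-50,9.2,0,0,-9.9],
    [6,8.2,-50,9.2,0,0,-9.9],
    [6,8.2,-50,9.2,0,0,-9.9]
  ]
}}

```text
clock: 5.6
position: [0.4502, -0.0926, 0.1519]
tool_rot: [-3.142, 0.001, -3.142]
force: [1.0, -0.4, 0.4]
grip_width: 0.0598
finger_force: 0.0
```

Request:
{"api": "servo_tool", "payload": {
  "plan": [
    [6,0,0,0,0,0,0],
    [6,0,0,0,0,0,0],
    [6,0,0,0,0,0,0],
    [6,0,0,0,0,0,0]
  ]
}}

```text
clock: 6.0
position: [0.4515, -0.0902, 0.1521]
tool_rot: [3.141, 0.001, -3.141]
force: [0.0, -0.2, -0.1]
grip_width: 0.0601
finger_force: 0.0
```

```bash
python3 -c "
from h import *
shift(.445,-.105,.009,90);show('w3')
for x in((.445,-.105,.02),(.4714,-.0078,.006),(.4095,-.2257,.005)):print(proj(x,'wrist'))"
```

```text
shift [ 0.66 -1.48 14.31] turn [0.  0.  0.1] at [ 0.4515 -0.0902  0.1521] q7 1.61 t 6.0
[381.00588785 272.290494  ]
[520.38218075 303.85882294]
[199.82287234 214.7763954 ]
```

View pics/w3.png

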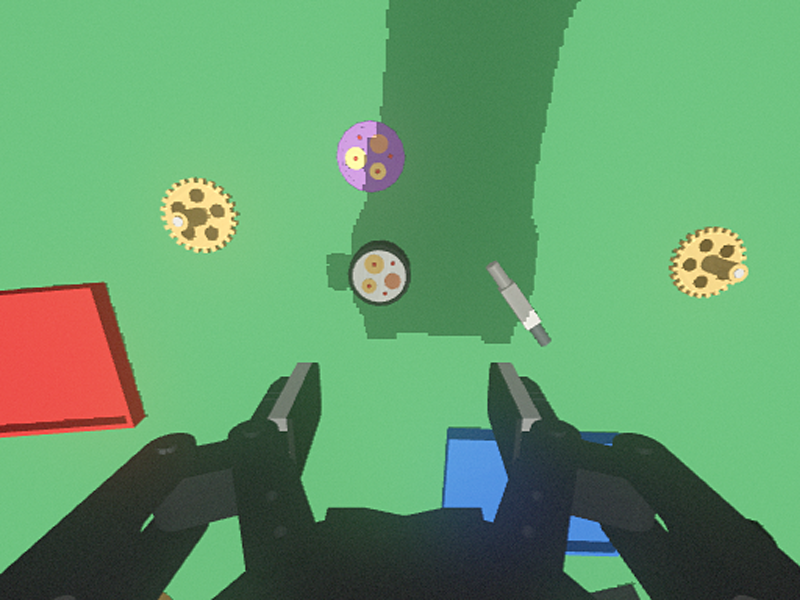

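The predictions match this view: movement (380,273), punch (519,304) and wheel (199,215) are each within 2 px. Descending to grip.

Request:
{"api": "servo_tool", "payload": {
  "plan": [
    [6,0.7,-1.5,5,0,0,0],
    [6,0.7,-1.5,9,0,0,0],
    [6,0.7,-1.5,12,0,0,0],
    [6,0.7,-1.5,14.2,0,0,0],
    [6,0.7,-1.5,14.2,0,0,0],
    [3.5,0.7,-1.5,14.2,0,0,0],
    [3.5,0.7,-1.5,14.2,0,0,0],
    [3.5,0.7,-1.5,14.2,0,0,0],
    [3.5,0.7,-1.5,14.2,0,0,0]
  ],
  "force": 30
}}

```text
clock: 6.95
position: [0.4447, -0.1064, 0.011]
tool_rot: [-3.141, 0.002, 3.141]
force: [-0.6, 0.8, 11.3]
grip_width: 0.04
finger_force: 31.2
```

```bash
python3 -c "
from h import *
print(bot.observe()['position'])
shift(N[0],N[1],.12,80);shift(N[0],N[1],.0225,80)"
```

```text
[ 0.44466845 -0.10641817  0.01096944]
shift [ -7.26  49.68 -10.9 ] turn [-0.   0.1  9.9] at [ 0.4447 -0.1064  0.011 ] q7 1.61 t 7.0
shift [-7.24 49.68 -1.15] turn [-0.   0.1  9.9] at [ 0.4447 -0.1064  0.011 ] q7 1.61 t 7.0
```

Request:
{"api": "servo_tool", "payload": {
  "plan": [
    [3.5,0,0,-5,0,0,0],
    [3.5,0,0,-9,0,0,0],
    [3.5,-4,25,-10.9,0,0,4],
    [3.5,-7.3,49.7,-10.9,0,0,9.9],
    [3.5,-7.3,49.7,-10.9,0,0,9.9],
    [3.5,-7.3,49.7,-10.9,0,0,9.9],
    [3.5,-7.3,49.7,-10.9,0,0,9.9],
    [3.5,-7.3,49.7,-10.9,0,0,9.9],
    [3.5,-7.3,49.7,-10.9,0,0,9.9],
    [3.5,-7.3,49.7,-10.9,0,0,9.9]
  ]
}}

```text
clock: 7.95
position: [0.5025, 0.2911, 0.1163]
tool_rot: [3.141, 0.001, 2.968]
force: [0.6, -1.0, -1.3]
grip_width: 0.0402
finger_force: 30.8
```

Request:
{"api": "servo_tool", "payload": {
  "plan": [
    [3.5,0,0,0,0,0,0],
    [3.5,0,0,0,0,0,0],
    [3.5,0,0,0,0,0,0],
    [3.5,0,0,0,0,0,0]
  ]
}}

```text
clock: 8.35
position: [0.5027, 0.2876, 0.1158]
tool_rot: [-3.141, 0.0, 2.966]
force: [-0.1, 0.5, -1.5]
grip_width: 0.0402
finger_force: 30.7
```

```bash
python3 -c "
from h import *
shift(N[0],N[1],.0225,80)
show('w4');print(proj([*N,.014],'wrist'))"
```

```text
shift [ 0.34 10.38  9.32] turn [-0.   0.  -0.1] at [0.5027 0.2876 0.1158] q7 0.79 t 8.3
[579.005332   290.09968428]
```

View pics/w4.png

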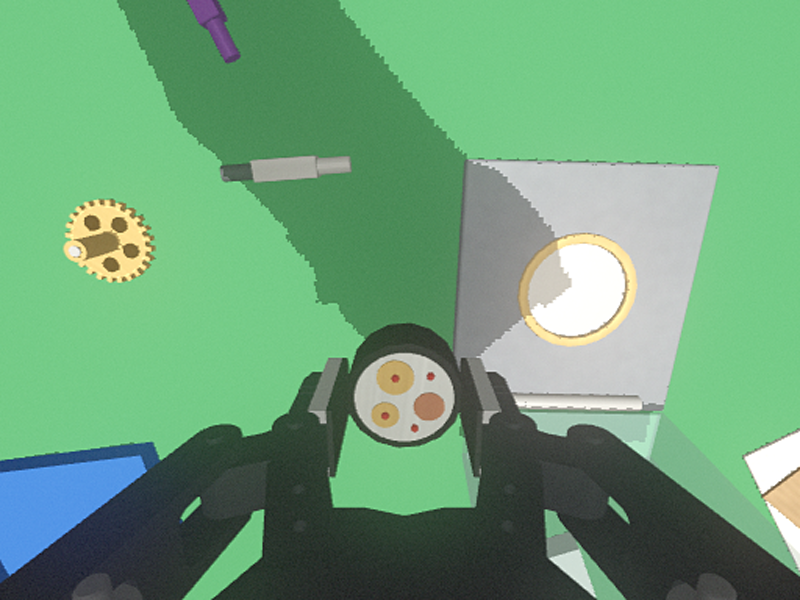

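Held movement's top is at (405,398), and the nest at (578,290) is where I predicted it.

```bash
python3 -c "
from h import *
m=top((405,397),.1255,n='wrist'); n=top((578,290),.015,n='wrist'); print(m,n, (toolR(bot.observe()).inv().apply(n-m)*100).round(2))"
```

```text
[0.50510415 0.28798005 0.1255    ] [0.51696905 0.38935706 0.015     ] [ 0.6  10.19 11.05]
```

Request:
{"api": "servo_tool", "payload": {
  "plan": [
    [3.5,0.5,5,0,0,0,0],
    [3.5,0.5,10.2,0,0,0,0],
    [3.5,0.5,10.2,0,0,0,0],
    [3.5,0.5,10.2,3,0,0,0],
    [3.5,0.5,10.2,6,0,0,0],
    [3.5,0.5,10.2,8,0,0,0],
    [3.5,0.5,10.2,8.8,0,0,0],
    [3.5,0.5,10.2,9.2,0,0,0],
    [3.5,0.5,10.2,9.2,0,0,0],
    [3.5,0.5,10.2,9.2,0,0,0]
  ]
}}

```text
clock: 9.4
position: [0.5158, 0.3905, 0.0246]
tool_rot: [3.14, 0.001, 2.968]
force: [-0.1, 0.7, -0.3]
grip_width: 0.0402
finger_force: 30.8
```

Request:
{"api": "servo_tool", "payload": {
  "plan": [
    [3.5,0,0,0.1,0,0,0],
    [3.5,0,0,0.2,0,0,0],
    [3.5,0,0,0.2,0,0,0]
  ]
}}

```text
clock: 9.7
position: [0.5157, 0.3906, 0.023]
tool_rot: [3.14, 0.001, 2.968]
force: [-3.6, -2.8, 16.3]
grip_width: 0.04
finger_force: 32.4
```

Request:
{"api": "servo_tool", "payload": {
  "plan": [
    [3.5,0,0,-0.1,0,0,0],
    [5.4,0,0,-0.1,0,0,0],
    [5.4,0,0,-0.1,0,0,0],
    [5.4,0,0,-0.1,0,0,0],
    [5.4,0,0,-0.1,0,0,0],
    [5.4,0,0,-2,0,0,0],
    [5.4,0,0,-6,0,0,0],
    [5.4,0.3,0,-10,0,0,0],
    [5.4,0.5,0,-14,0,0,0],
    [5.4,0.5,0,-14,0,0,0]
  ]
}}

```text
clock: 10.7
position: [0.512, 0.3927, 0.1669]
tool_rot: [3.136, 0.005, 2.968]
force: [0.4, -0.1, -0.4]
grip_width: 0.0535
finger_force: 0.0
```

```bash
python3 -c "
from h import *
show('w5');print(proj([*N,.014],'wrist'),proj([*N,.032],'wrist'))
p=st(-.087,0,.034,1.6);print(p);shift(p[0],p[1],.22,80);shift(p[0],p[1],p[2]-.012,80)"
```

```text
[400.2502602  281.15612144] [400.16648674 288.38101194]
[0.61469323 0.37316221 0.17434736]
shift [-10.53  -0.04  -5.56] turn [0.2 0.2 0. ] at [0.5112 0.392  0.1641] q7 0.67 t 10.8
shift [-10.52  -0.06   0.21] turn [0.2 0.2 0. ] at [0.5112 0.392  0.1641] q7 0.67 t 10.8
```

View pics/w5.png

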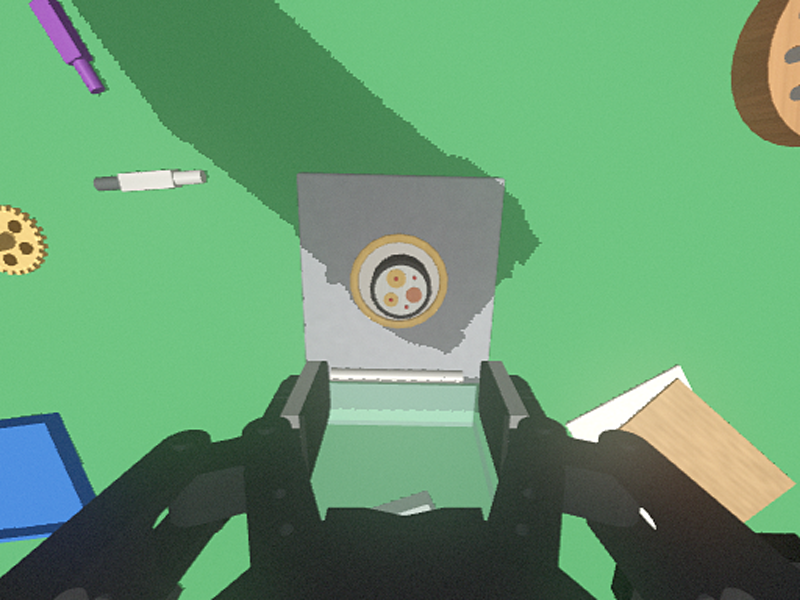

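Movement sits centred inside the brass lip, top at (401,288). I'll grip the tab again to close the cover.

Request:
{"api": "servo_tool", "payload": {
  "plan": [
    [4,0,0,-5,0,0,0],
    [4,-1,0,-7,0,0,0],
    [4,-6,-0.1,-7,0,0,0],
    [4,-10.8,-0.1,-7,0,0,0],
    [4,-10.8,-0.1,-7,0,0,0],
    [4,-10.8,-0.1,-3,0,0,0],
    [4,-10.8,-0.1,0.3,0,0,0],
    [4,-10.8,-0.1,0.3,0,0,0]
  ]
}}

```text
clock: 11.55
position: [0.6141, 0.3699, 0.1527]
tool_rot: [-3.136, -0.006, 2.968]
force: [-0.7, 0.8, -0.8]
grip_width: 0.0401
finger_force: 0.0
```

Request:
{"api": "servo_tool", "payload": {
  "plan": [
    [0.5,0,0,0,0,0,0],
    [0.5,0,0,0,0,0,0],
    [0.5,0,0,0,0,0,0],
    [0.5,0,0,0,0,0,0],
    [0.5,0,0,0,0,0,0]
  ],
  "force": 25
}}

```text
clock: 12.05
position: [0.6171, 0.369, 0.1598]
tool_rot: [-3.139, 0.001, 2.966]
force: [-2.6, -11.8, -4.0]
grip_width: 0.0132
finger_force: 27.0
```

```bash
python3 -c "
from h import *
s=bot.observe()['position'];print(s)
for x in(.081,.087,.091):
  print(x,[st(-x,0,.034,t).round(4) for t in(1.55,1.6,1.65)])
q=None
for th in np.linspace(1.6,0,19):
    c,s=np.cos(th),np.sin(th);dx,dz=-.161,.02
    v=np.array([c*dx+s*dz,-s*dx+c*dz])*100
    if q is None:q=v
    print(round(th,2),(-(v-q)).round(1))
"
```

```text
[0.61712052 0.3690337  0.15980007]
0.081 [array([0.6069, 0.3745, 0.1694]), array([0.6145, 0.3732, 0.1683]), array([0.6221, 0.3719, 0.1669])]
0.087 [array([0.6068, 0.3746, 0.1754]), array([0.6147, 0.3732, 0.1743]), array([0.6226, 0.3718, 0.1729])]
0.091 [array([0.6067, 0.3746, 0.1794]), array([0.6148, 0.3731, 0.1783]), array([0.6229, 0.3717, 0.1769])]
1.6 [-0. -0.]
1.51 [ 1.4 -0.2]
1.42 [ 2.9 -0.2]
1.33 [ 4.3 -0.1]
1.24 [5.7 0.1]
1.16 [7.1 0.5]
1.07 [8.5 1. ]
0.98 [9.8 1.6]
0.89 [11.1  2.3]
0.8 [12.3  3.1]
0.71 [13.4  4. ]
0.62 [14.4  5. ]
0.53 [15.3  6.1]
0.44 [16.1  7.3]
0.36 [16.9  8.6]
0.27 [17.5  9.9]
0.18 [18.  11.2]
0.09 [18.3 12.6]
0.0 [18.6 14. ]
```

Request:
{"api": "servo_tool", "payload": {
  "plan": [
    [0.5,1.4,-0.1,-0.2,0,0,0],
    [0.5,2.9,-0.1,-0.2,0,0,0],
    [0.5,4.3,-0.1,-0.1,0,0,0],
    [0.5,5.7,-0.1,0.1,0,0,0],
    [0.5,7.1,-0.1,0.5,0,0,0],
    [0.5,8.5,0,1.0,0,0,0],
    [0.5,9.8,0,1.6,0,0,0],
    [0.5,11.1,0,2.3,0,0,0],
    [0.5,12.3,0,3.1,0,0,0],
    [0.5,12.3,0,3.1,0,0,0]
  ]
}}

```text
clock: 13.05
position: [0.4944, 0.3934, 0.1287]
tool_rot: [3.141, 0.0, 2.969]
force: [-6.3, -3.1, 8.5]
grip_width: 0.0133
finger_force: 30.0
```

Request:
{"api": "servo_tool", "payload": {
  "plan": [
    [0.5,1.1,0,0.9,0,0,0],
    [0.5,2.1,0,1.9,0,0,0],
    [0.5,3.0,0,3,0,0,0],
    [0.5,3.8,0,4.2,0,0,0],
    [0.5,4.6,0,5.5,0,0,0],
    [0.5,5.2,0,6.8,0,0,0],
    [0.5,5.7,0,8.1,0,0,0],
    [0.5,6,0,9.5,0,0,0],
    [0.5,6.2,0,10.5,0,0,0],
    [0.5,6.2,0,10.5,0,0,0]
  ]
}}

```text
clock: 14.05
position: [0.4344, 0.4053, 0.0225]
tool_rot: [3.139, 0.0, 2.969]
force: [-5.3, 6.3, 1.2]
grip_width: 0.0131
finger_force: 32.0
```

Request:
{"api": "servo_tool", "payload": {
  "plan": [
    [0.5,0,0,0.2,0,0,0],
    [0.5,0,0,0.3,0,0,0],
    [0.5,0,0,0.3,0,0,0]
  ]
}}

```text
clock: 14.35
position: [0.4342, 0.4053, 0.0204]
tool_rot: [3.139, -0.0, 2.969]
force: [-8.7, 6.8, 1.0]
grip_width: 0.0131
finger_force: 32.2
```

Request:
{"api": "servo_tool", "payload": {
  "plan": [
    [0.5,0,0,0.2,0,0,0],
    [0.5,0,0,0.4,0,0,0],
    [0.5,0,0,0.4,0,0,0]
  ]
}}

```text
clock: 14.65
position: [0.4339, 0.4054, 0.0163]
tool_rot: [3.139, -0.001, 2.969]
force: [-10.2, 7.0, 0.7]
grip_width: 0.0132
finger_force: 32.5
```

Request:
{"api": "servo_tool", "payload": {
  "plan": [
    [4,0,0,0,0,0,0],
    [4,0,0,0,0,0,0],
    [4,0,0,0,0,0,0],
    [4,0.5,0,-5,0,0,0],
    [4,1,0,-10,0,0,0],
    [4,1.5,0,-15,0,0,0],
    [4,1.5,0,-17,0,0,0],
    [4,1.5,0,-17,0,0,0]
  ]
}}

```text
clock: 15.45
position: [0.4209, 0.4071, 0.1893]
tool_rot: [3.137, 0.003, 2.968]
force: [0.4, 0.0, -0.4]
grip_width: 0.0401
finger_force: 0.0
```

```bash
python3 -c "
from h import *
show('w6');print(bot.observe()['position'])
im=cv2.imread('pics/w6.png');im=cv2.resize(im[220:520,200:600],(800,600),interpolation=cv2.INTER_CUBIC);cv2.imwrite('pics/w6c.png',im)
for th in(0,.05,.1):print(th,[(2*(proj(st(*p,th),'wrist')-[200,220])).round() for p in((-.096,0,.038),(-.062,0,.038),(-.062,0,.052),(-.062,.062,.052))])"
```

```text
[0.42028902 0.40641278 0.18713791]
0 [array([406., 114.]), array([406., 204.]), array([406., 219.]), array([583., 218.])]
0.05 [array([406., 124.]), array([406., 215.]), array([406., 232.]), array([587., 231.])]
0.1 [array([406., 136.]), array([406., 226.]), array([406., 246.]), array([591., 246.])]
```

View pics/w6c.png

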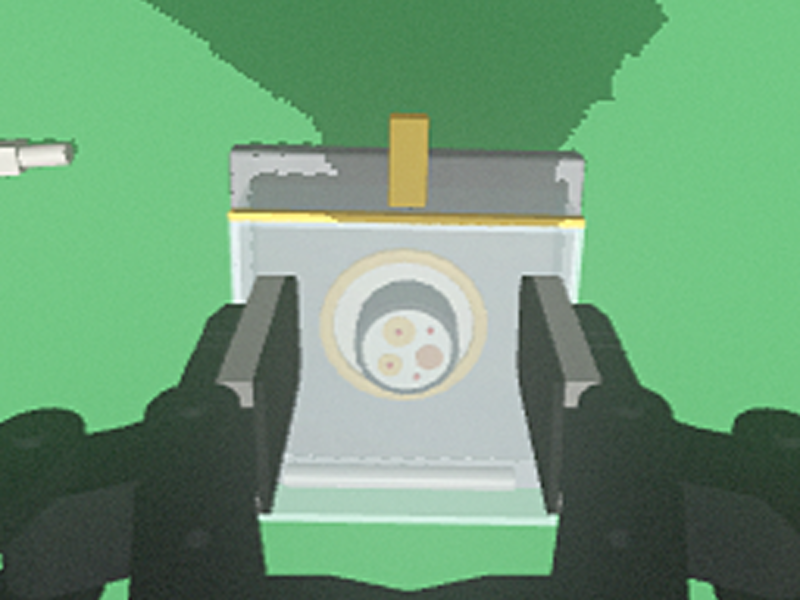

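Tab tip at (409,115) and edge at y≈215 match θ≈0, so the cover is closed with the movement visible inside it. Now the punch at (.417,.236).

```bash
python3 -c "
from h import *
shift(.4174,.2359,.10,-5.6);shift(.4174,.2359,.003,-5.6)
print(top((150.5+.0,180),.006,n='wrist'))"
```

```text
shift [ -2.65 -16.87   8.68] turn [ 0.2 -0.  85.6] at [0.4203 0.4064 0.1871] q7 0.55 t 15.5
shift [ -2.64 -16.89  18.38] turn [ 0.2 -0.  85.6] at [0.4203 0.4064 0.1871] q7 0.55 t 15.5
[0.32740773 0.23731647 0.006     ]
```

Request:
{"api": "servo_tool", "payload": {
  "plan": [
    [4,-2.6,-16.9,5,0,0,85.6],
    [4,-2.6,-16.9,8,0,0,85.6],
    [4,-2.6,-16.9,8,0,0,85.6],
    [4,-2.6,-16.9,8,0,0,85.6],
    [4,-2.6,-16.9,8,0,0,85.6],
    [4,-2.6,-16.9,8,0,0,85.6],
    [4,-2.6,-16.9,8,0,0,85.6],
    [4,-2.6,-16.9,8,0,0,85.6],
    [4,-2.6,-16.9,8,0,0,85.6],
    [4,-2.6,-16.9,8,0,0,85.6]
  ]
}}

```text
clock: 16.5
position: [0.4157, 0.2344, 0.1047]
tool_rot: [-3.141, 0.002, 1.467]
force: [0.2, 0.3, -0.3]
grip_width: 0.0399
finger_force: 0.0
```

Request:
{"api": "servo_tool", "payload": {
  "plan": [
    [4,0,0,0,0,0,0],
    [4,0,0,0,0,0,0]
  ]
}}

```text
clock: 16.7
position: [0.4157, 0.2348, 0.1049]
tool_rot: [-3.141, 0.001, 1.478]
force: [0.5, -0.5, 0.4]
grip_width: 0.0401
finger_force: 0.0
```

```bash
python3 -c "
from h import *
shift(.4174,.2359,.003,-5.6);show('w7')"
```

```text
shift [ 0.14  0.17 10.19] turn [-0.   0.1  0.3] at [0.4157 0.2348 0.1049] q7 -0.35 t 16.7
```

View pics/w7.png

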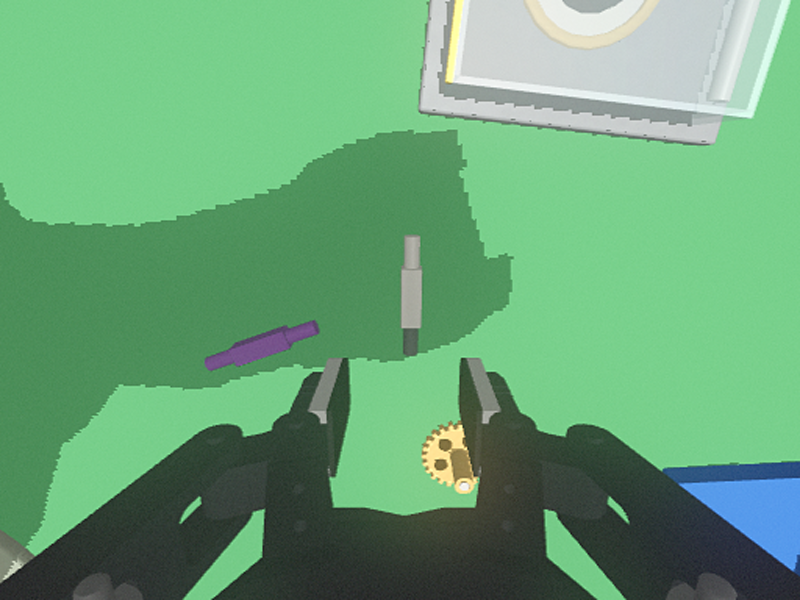

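Punch is centred and aligned at (411,296).

Request:
{"api": "servo_tool", "payload": {
  "plan": [
    [4,0.1,0.2,5,0,0,0.3],
    [4,0.1,0.2,8,0,0,0.3],
    [4,0.1,0.2,10.2,0,0,0.3],
    [4,0.1,0.2,10.2,0,0,0.3],
    [4,0.1,0.2,10.2,0,0,0.3],
    [0.5,0.1,0.2,10.2,0,0,0.3],
    [0.5,0.1,0.2,10.2,0,0,0.3],
    [0.5,0.1,0.2,10.2,0,0,0.3],
    [0.5,0.1,0.2,10.2,0,0,0.3],
    [0.5,0.1,0.2,10.2,0,0,0.3]
  ],
  "force": 25
}}

```text
clock: 17.75
position: [0.4185, 0.2363, 0.0047]
tool_rot: [3.14, -0.001, 1.469]
force: [-0.3, -1.8, 11.9]
grip_width: 0.0112
finger_force: 27.8
```

```bash
cat >> h.py <<'E'
RT=np.array([.5155,-.3705]); RA=np.radians(4.4)
BT=np.array([.6306,.0172])
def rt(x,y): return RT+np.array([np.cos(RA)*x-np.sin(RA)*y,np.sin(RA)*x+np.cos(RA)*y])
E
python3 -c "
from h import *
print(bot.observe()['position'])
a=rt(.022,0);print(a)
shift(a[0],a[1],.12,4.4);shift(a[0],a[1],.007,4.4)"
```

```text
[0.41854019 0.23634967 0.00467076]
[ 0.53743516 -0.36881218]
shift [-58.98  17.98 -11.59] turn [  0.1  -0.1 -10.2] at [0.4185 0.2363 0.0047] q7 -0.25 t 17.8
shift [-59.    17.97  -0.29] turn [  0.1  -0.1 -10.2] at [0.4185 0.2363 0.0047] q7 -0.25 t 17.8
```

Request:
{"api": "servo_tool", "payload": {
  "plan": [
    [0.5,0,0,-4,0,0,0],
    [0.5,0,0,-8,0,0,0],
    [0.5,-59,18,-11.6,0,0,-10.2],
    [0.5,-59,18,-11.6,0,0,-10.2],
    [0.5,-59,18,-11.6,0,0,-10.2],
    [0.5,-59,18,-11.6,0,0,-10.2],
    [0.5,-59,18,-11.6,0,0,-10.2],
    [0.5,-59,18,-11.6,0,0,-10.2],
    [0.5,-59,18,-11.6,0,0,-10.2],
    [0.5,-59,18,-11.6,0,0,-10.2]
  ]
}}

```text
clock: 18.75
position: [0.4952, -0.158, 0.1079]
tool_rot: [3.14, 0.0, 1.647]
force: [0.4, 0.2, -0.2]
grip_width: 0.0111
finger_force: 26.4
```

```bash
python3 -c "
from h import *
a=rt(.022,0)
shift(a[0],a[1],.12,4.4)"
```

```text
shift [-21.34   2.61  -1.21] turn [ 0.1  0.  -0. ] at [ 0.4952 -0.158   0.1079] q7 0.55 t 18.8
```

Request:
{"api": "servo_tool", "payload": {
  "plan": [
    [0.5,-21,2.6,0,0,0,0],
    [0.5,-21,2.6,0,0,0,0],
    [0.5,-21,2.6,0,0,0,0],
    [0.5,-21,2.6,0,0,0,0],
    [0.5,-21,2.6,0,0,0,0],
    [0.5,-21,2.6,3,0,0,0],
    [0.5,-21,2.6,5,0,0,0],
    [0.5,-21,2.6,6,0,0,0],
    [0.5,-21,2.6,6,0,0,0]
  ]
}}

```text
clock: 19.65
position: [0.5364, -0.3628, 0.0463]
tool_rot: [-3.14, -0.001, 1.647]
force: [0.5, -0.5, -1.0]
grip_width: 0.011
finger_force: 26.4
```

```bash
python3 -c "
from h import *
a=rt(.022,0)
shift(a[0],a[1],.0087,4.4);show('w8')"
```

```text
shift [-0.61  0.06  3.76] turn [-0.1 -0.  -0. ] at [ 0.5364 -0.3628  0.0463] q7 0.84 t 19.6
```

View pics/w8.png

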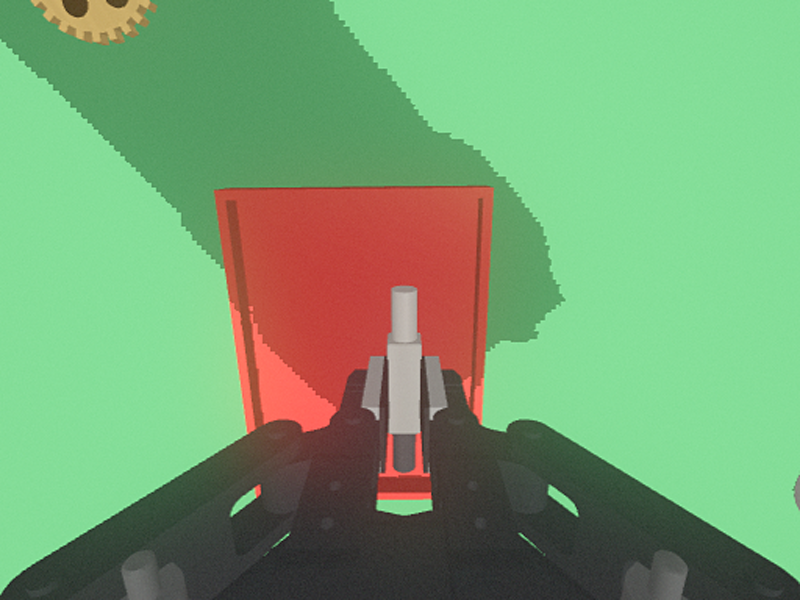

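The punch is held level and parallel to the tray sides, well inside the walls. Lowering it.

Request:
{"api": "servo_tool", "payload": {
  "plan": [
    [0.5,-0.6,-0.2,0,0,0,0],
    [0.5,-0.6,-0.2,2,0,0,0],
    [0.5,-0.6,-0.2,3,0,0,0],
    [0.5,-0.6,-0.2,3.5,0,0,0],
    [0.5,-0.6,-0.2,3.7,0,0,0],
    [0.5,-0.6,-0.2,3.8,0,0,0],
    [0.5,-0.6,-0.2,3.8,0,0,0]
  ]
}}

```text
clock: 20.4
position: [0.5355, -0.3697, 0.0092]
tool_rot: [3.141, 0.0, 1.647]
force: [0.3, 1.3, -0.1]
grip_width: 0.0113
finger_force: 26.4
```

Request:
{"api": "servo_tool", "payload": {
  "plan": [
    [0.5,0,0,0.1,0,0,0],
    [0.5,0,0,0.1,0,0,0],
    [2.4,0,0,0.1,0,0,0],
    [2.4,0,0,0,0,0,0],
    [2.4,0,0,0,0,0,0],
    [2.4,0,0,-4,0,0,0],
    [2.4,0,0,-9,0,0,0],
    [2.4,0,0,-13,0,0,0],
    [2.4,0,0,-13,0,0,0]
  ]
}}

```text
clock: 21.3
position: [0.5372, -0.3712, 0.1445]
tool_rot: [3.135, 0.005, 1.646]
force: [0.3, -0.4, 0.1]
grip_width: 0.0238
finger_force: 0.0
```

```bash
python3 -c "
from h import *
d=np.array([.4981,.0133])-[.4433,-.0304];a=np.degrees(np.arctan2(d[1],d[0]));print(a)
shift(.4714,-.0080,.10,a-90);shift(.4714,-.0080,.003,a-90)"
```

```text
38.57044325155833
shift [36.74 -3.85  4.26] turn [ 0.5  0.1 55.8] at [ 0.5372 -0.3712  0.1445] q7 0.81 t 21.3
shift [36.78 -3.91 13.96] turn [ 0.5  0.1 55.8] at [ 0.5372 -0.3712  0.1445] q7 0.81 t 21.3
```

Request:
{"api": "servo_tool", "payload": {
  "plan": [
    [4,36.8,-3.9,4,0,0,55.8],
    [4,36.8,-3.9,4,0,0,55.8],
    [4,36.8,-3.9,4,0,0,55.8],
    [4,36.8,-3.9,4,0,0,55.8],
    [4,36.8,-3.9,4,0,0,55.8],
    [4,36.8,-3.9,4,0,0,55.8],
    [4,36.8,-3.9,4,0,0,55.8],
    [4,36.8,-3.9,4,0,0,55.8],
    [4,36.8,-3.9,4,0,0,55.8],
    [4,36.8,-3.9,4,0,0,55.8]
  ]
}}

```text
clock: 22.3
position: [0.4686, -0.0055, 0.0988]
tool_rot: [3.141, 0.0, 0.674]
force: [0.4, -1.3, 0.5]
grip_width: 0.0396
finger_force: 0.0
```

Request:
{"api": "servo_tool", "payload": {
  "plan": [
    [4,0,0,0,0,0,0],
    [4,0,0,0,0,0,0]
  ]
}}

```text
clock: 22.5
position: [0.4687, -0.0067, 0.0989]
tool_rot: [3.141, -0.0, 0.671]
force: [-0.7, 0.2, -0.8]
grip_width: 0.0402
finger_force: 0.0
```

```bash
python3 -c "
from h import *
shift(.4714,-.0080,.003,-51.4)"
```

```text
shift [0.13 0.27 9.59] turn [ 0.  -0.  -0.2] at [ 0.4687 -0.0067  0.0989] q7 -0.45 t 22.5
```

Request:
{"api": "servo_tool", "payload": {
  "plan": [
    [4,0.1,0.3,4,0,0,0],
    [4,0.1,0.3,8,0,0,0],
    [4,0.1,0.3,9.6,0,0,0],
    [4,0.1,0.3,9.6,0,0,0],
    [4,0.1,0.3,9.6,0,0,0],
    [0.5,0.1,0.3,9.6,0,0,0],
    [0.5,0.1,0.3,9.6,0,0,0],
    [0.5,0.1,0.3,9.6,0,0,0],
    [0.5,0.1,0.3,9.6,0,0,0],
    [0.5,0.1,0.3,9.6,0,0,0]
  ]
}}

```text
clock: 23.5
position: [0.4718, -0.0072, 0.0039]
tool_rot: [3.141, -0.002, 0.673]
force: [-0.6, -0.0, 10.9]
grip_width: 0.0111
finger_force: 28.0
```

```bash
python3 -c "
from h import *
a=rt(-.024,0);print(a)
shift(a[0],a[1],.12,4.4)"
```

```text
[ 0.49157073 -0.37234126]
shift [-21.2   29.8  -11.62] turn [  0.1  -0.1 -55.8] at [ 0.4718 -0.0072  0.0039] q7 -0.31 t 23.5
```

Request:
{"api": "servo_tool", "payload": {
  "plan": [
    [0.5,0,0,-4,0,0,0],
    [0.5,0,0,-8,0,0,0],
    [0.5,-21.2,29.8,-11.6,0,0,-55.8],
    [0.5,-21.2,29.8,-11.6,0,0,-55.8],
    [0.5,-21.2,29.8,-11.6,0,0,-55.8],
    [0.5,-21.2,29.8,-11.6,0,0,-55.8],
    [0.5,-21.2,29.8,-11.6,0,0,-55.8],
    [0.5,-21.2,29.8,-11.6,0,0,-55.8],
    [0.5,-21.2,29.8,-11.6,0,0,-55.8],
    [0.5,-21.2,29.8,-11.6,0,0,-55.8]
  ]
}}

```text
clock: 24.5
position: [0.4898, -0.3781, 0.1203]
tool_rot: [3.141, 0.003, 1.645]
force: [-0.3, 0.7, 0.2]
grip_width: 0.0109
finger_force: 26.5
```

```bash
python3 -c "
from h import *
a=rt(-.024,0);print(a)
shift(a[0],a[1],.05,4.4)"
```

```text
[ 0.49157073 -0.37234126]
shift [0.58 0.21 7.03] turn [ 0.1  0.2 -0.1] at [ 0.4898 -0.3781  0.1203] q7 0.85 t 24.5
```

Request:
{"api": "servo_tool", "payload": {
  "plan": [
    [0.5,0.3,0.2,3,0,0,0],
    [0.5,0.3,0.2,6,0,0,0],
    [0.5,0.3,0.2,7,0,0,0],
    [0.5,0.3,0.2,7,0,0,0]
  ]
}}

```text
clock: 24.9
position: [0.4923, -0.3689, 0.0483]
tool_rot: [-3.14, -0.001, 1.647]
force: [-0.3, 0.6, 0.2]
grip_width: 0.011
finger_force: 26.5
```

```bash
python3 -c "
from h import *
a=rt(-.024,0)
shift(a[0],a[1],.008,4.4)"
```

```text
shift [-0.34 -0.09  4.03] turn [-0.1 -0.  -0. ] at [ 0.4923 -0.3689  0.0483] q7 0.87 t 24.9
```

Request:
{"api": "servo_tool", "payload": {
  "plan": [
    [0.5,0,0,2,0,0,0],
    [0.5,0,0,3.2,0,0,0],
    [0.5,0,0,3.8,0,0,0],
    [0.5,0,0,4,0,0,0],
    [0.5,0,0,4.1,0,0,0],
    [0.5,0,0,4.1,0,0,0],
    [2.4,0,0,4.1,0,0,0],
    [2.4,0,0,4,0,0,0],
    [2.4,0,0,4,0,0,0],
    [2.4,0,0,4,0,0,0]
  ]
}}

```text
clock: 25.9
position: [0.4929, -0.3693, 0.009]
tool_rot: [3.141, 0.0, 1.647]
force: [0.3, -0.6, -0.3]
grip_width: 0.024
finger_force: 0.0
```

Request:
{"api": "servo_tool", "payload": {
  "plan": [
    [2.4,0,0,-4,0,0,0],
    [2.4,0,0,-9,0,0,0],
    [2.4,0,0,-13,0,0,0],
    [2.4,0,0,-13,0,0,0]
  ]
}}

```text
clock: 26.3
position: [0.4946, -0.371, 0.1442]
tool_rot: [3.135, 0.004, 1.646]
force: [-0.5, -1.0, -0.3]
grip_width: 0.0244
finger_force: 0.0
```

```bash
python3 -c "
from h import *
shift(.4095,-.2257,.12,94)"
```

```text
shift [15.14 -7.41  2.31] turn [  0.1   0.5 -89.7] at [ 0.4946 -0.371   0.1442] q7 0.84 t 26.3
```

Request:
{"api": "servo_tool", "payload": {
  "plan": [
    [4,15.1,-7.7,2,0,0.4,0],
    [4,15.1,-7.7,4,0,0.4,0],
    [4,15.1,-7.7,6,0,0.4,0],
    [4,15.1,-7.7,7,0,0.4,0],
    [4,15.1,-7.7,7,0,0.4,0],
    [4,15.1,-7.7,7,0,0.4,0]
  ]
}}

```text
clock: 26.9
position: [0.4047, -0.2246, 0.0688]
tool_rot: [-3.141, -0.007, 1.647]
force: [0.2, -0.6, 0.8]
grip_width: 0.04
finger_force: 0.0
```

```bash
python3 -c "
from h import *
shift(.4095,-.2257,.012,4.4);show('w9')
print(proj([.4095,-.2257,.032],'wrist'),proj([.4095,-.2257,.005],'wrist'))"
```

```text
shift [-0.19  0.47  5.67] turn [-0.  -0.4 -0. ] at [ 0.4047 -0.2246  0.0688] q7 0.75 t 26.9
[413.244407   343.70797355] [412.19808654 322.68905899]
```

View pics/w9.png

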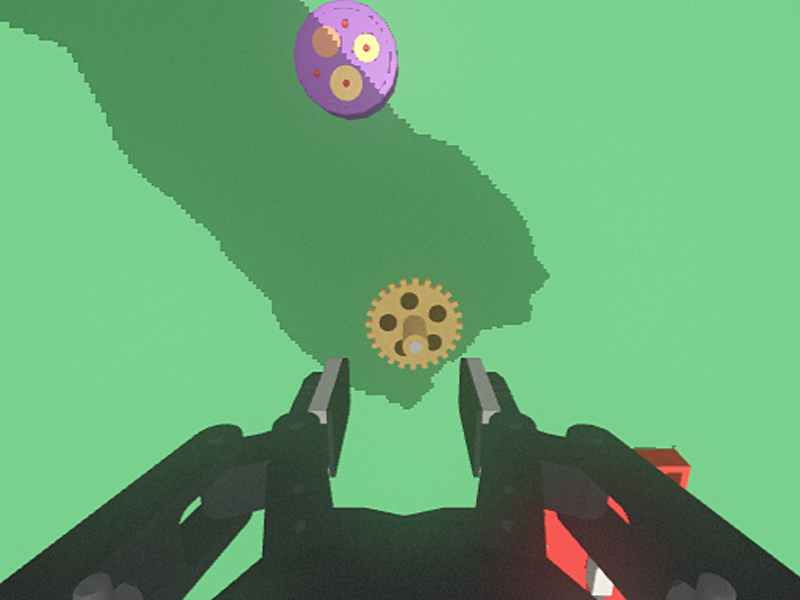

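Hub top at (415,347) is within 1 mm of the prediction.

Request:
{"api": "servo_tool", "payload": {
  "plan": [
    [4,-0.2,0.5,0,0,-0.4,0],
    [4,-0.2,0.5,2.5,0,-0.4,0],
    [4,-0.2,0.5,4.8,0,-0.4,0],
    [4,-0.2,0.5,5.7,0,-0.4,0],
    [4,-0.2,0.5,5.7,0,-0.4,0],
    [0.5,-0.2,0.5,5.7,0,-0.4,0],
    [0.5,-0.2,0.5,5.7,0,-0.4,0],
    [0.5,-0.2,0.5,5.7,0,-0.4,0],
    [0.5,-0.2,0.5,5.7,0,-0.4,0],
    [0.5,-0.2,0.5,5.7,0,-0.4,0]
  ],
  "force": 30
}}

```text
clock: 27.95
position: [0.4103, -0.2261, 0.0128]
tool_rot: [3.14, 0.001, 1.647]
force: [-0.1, -0.7, 7.0]
grip_width: 0.0105
finger_force: 29.3
```

```bash
python3 -c "
from h import *
shift(.63,-.018,.11,4.4)"
```

```text
shift [19.08 23.5  -9.7 ] turn [ 0.1  0.  -0.1] at [ 0.4103 -0.2261  0.0128] q7 0.78 t 27.9
```

Request:
{"api": "servo_tool", "payload": {
  "plan": [
    [0.5,0,0,-4,0,0,0],
    [0.5,0,0,-8,0,0,0],
    [0.5,19,23.5,-9.7,0,0,0],
    [0.5,19,23.5,-9.7,0,0,0],
    [0.5,19,23.5,-9.7,0,0,0],
    [0.5,19,23.5,-9.7,0,0,0],
    [0.5,19,23.5,-9.7,0,0,0],
    [0.5,19,23.5,-9.7,0,0,0],
    [0.5,19,23.5,-9.7,0,0,0],
    [0.5,19,23.5,-9.7,0,0,0]
  ]
}}

```text
clock: 28.95
position: [0.63, -0.0173, 0.109]
tool_rot: [3.141, 0.0, 1.649]
force: [-0.9, -0.8, -0.4]
grip_width: 0.0109
finger_force: 29.6
```

```bash
python3 -c "
from h import *
shift(.63,-.018,.017,4.4)"
```

```text
shift [-0.07 -0.01  9.2 ] turn [0.  0.  0.1] at [ 0.63   -0.0173  0.109 ] q7 0.27 t 28.9
```

Request:
{"api": "servo_tool", "payload": {
  "plan": [
    [0.5,0,0,4,0,0,0],
    [0.5,0,0,7,0,0,0],
    [0.5,0,0,8.3,0,0,0],
    [0.5,0,0,8.8,0,0,0],
    [0.5,0,0,9.1,0,0,0],
    [0.5,0,0,9.2,0,0,0],
    [0.5,0,0,9.2,0,0,0]
  ]
}}

```text
clock: 29.65
position: [0.6301, -0.0186, 0.0178]
tool_rot: [3.14, 0.0, 1.647]
force: [-0.0, 0.4, -0.7]
grip_width: 0.0105
finger_force: 29.6
```

Request:
{"api": "servo_tool", "payload": {
  "plan": [
    [0.5,0,0,0.1,0,0,0],
    [0.5,0,0,0.1,0,0,0],
    [3,0,0,0.1,0,0,0],
    [3,0,0,0,0,0,0],
    [3,0,0,0,0,0,0],
    [3,0,0,0,0,0,0],
    [3,0,0,-4,0,0,0],
    [3,0,0,-9,0,0,0],
    [3,0,0,-10,0,0,0],
    [3,0,0,-10,0,0,0]
  ]
}}

```text
clock: 30.65
position: [0.6307, -0.0185, 0.1189]
tool_rot: [3.138, -0.0, 1.647]
force: [-0.3, 0.8, -0.2]
grip_width: 0.0302
finger_force: 0.0
```

```bash
python3 -c "
from h import *
shift(.4403,.1198,.07,4.4)"
```

```text
shift [ 15.23 -17.95   4.83] turn [ 0.2 -0.  -0.1] at [ 0.6307 -0.0185  0.1189] q7 0.27 t 30.6
```

Request:
{"api": "servo_tool", "payload": {
  "plan": [
    [4,15.2,-18,0,0,0,0],
    [4,15.2,-18,0,0,0,0],
    [4,15.2,-18,0,0,0,0],
    [4,15.2,-18,0,0,0,0],
    [4,15.2,-18,0,0,0,0],
    [4,15.2,-18,4,0,0,0],
    [4,15.2,-18,4.8,0,0,0],
    [4,15.2,-18,4.8,0,0,0]
  ]
}}

```text
clock: 31.45
position: [0.438, 0.1183, 0.0676]
tool_rot: [-3.138, 0.002, 1.646]
force: [-0.2, -0.3, 0.9]
grip_width: 0.0403
finger_force: 0.0
```

```bash
python3 -c "
from h import *
shift(.4403,.1198,.012,4.4);show('w10')
print(proj([.4403,.1198,.032],'wrist'),proj([.4403,.1198,.005],'wrist'))"
```

```text
shift [0.14 0.26 5.56] turn [-0.2  0.1 -0.1] at [0.438  0.1183 0.0676] q7 0.03 t 31.4
[408.40623158 338.37647167] [408.07172234 317.35787491]
```

View pics/w10.png

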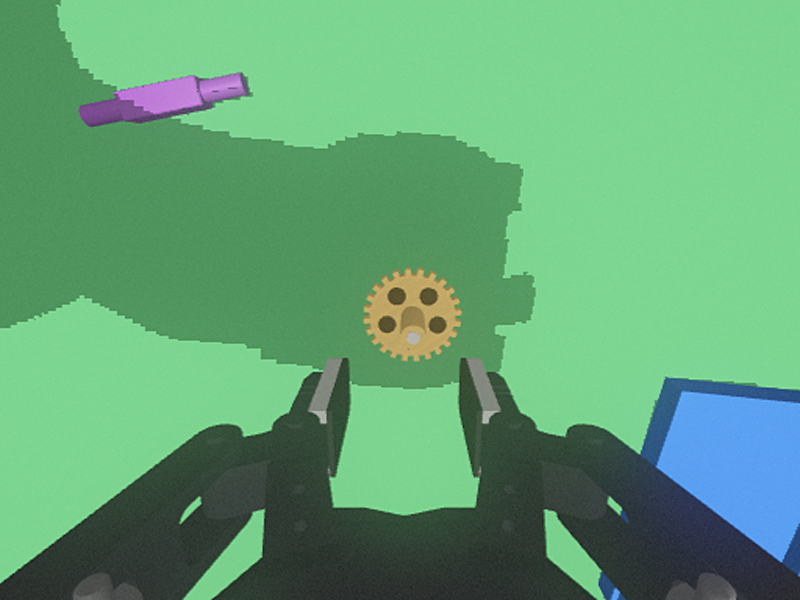

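Hub at (413,338) is about 1.5 mm off sideways, so I'll shift y slightly more.

Request:
{"api": "servo_tool", "payload": {
  "plan": [
    [4,0.1,0.4,0,0,0,0],
    [4,0.1,0.4,2.5,0,0,0],
    [4,0.1,0.4,4.8,0,0,0],
    [4,0.1,0.4,5.6,0,0,0],
    [4,0.1,0.4,5.6,0,0,0],
    [0.5,0.1,0.4,5.6,0,0,0],
    [0.5,0.1,0.4,5.6,0,0,0],
    [0.5,0.1,0.4,5.6,0,0,0],
    [0.5,0.1,0.4,5.6,0,0,0],
    [0.5,0.1,0.4,5.6,0,0,0]
  ]
}}

```text
clock: 32.5
position: [0.4431, 0.1208, 0.0138]
tool_rot: [3.14, -0.0, 1.647]
force: [-0.7, -1.5, 8.7]
grip_width: 0.0106
finger_force: 29.2
```

```bash
python3 -c "
from h import *
shift(.63,.052,.11,4.4)"
```

```text
shift [-8.27 18.13 -9.6 ] turn [ 0.1 -0.  -0.1] at [0.4431 0.1208 0.0138] q7 0.08 t 32.5
```

Request:
{"api": "servo_tool", "payload": {
  "plan": [
    [0.5,0,0,-4,0,0,0],
    [0.5,0,0,-8,0,0,0],
    [0.5,-8.3,18.1,-9.6,0,0,0],
    [0.5,-8.3,18.1,-9.6,0,0,0],
    [0.5,-8.3,18.1,-9.6,0,0,0],
    [0.5,-8.3,18.1,-9.6,0,0,0],
    [0.5,-8.3,18.1,-9.6,0,0,0],
    [0.5,-8.3,18.1,-9.6,0,0,0],
    [0.5,-8.3,18.1,-9.6,0,0,0]
  ]
}}

```text
clock: 33.4
position: [0.6285, 0.0521, 0.109]
tool_rot: [-3.141, -0.0, 1.647]
force: [0.0, 0.4, -1.2]
grip_width: 0.0105
finger_force: 29.7
```

```bash
python3 -c "
from h import *
shift(.63,.052,.018,4.4)"
```

```text
shift [-0.03  0.16  9.1 ] turn [-0. -0. -0.] at [0.6285 0.0521 0.109 ] q7 0.17 t 33.4
```

Request:
{"api": "servo_tool", "payload": {
  "plan": [
    [0.5,0,0,4,0,0,0],
    [0.5,0,0,7,0,0,0],
    [0.5,0,0,8.3,0,0,0],
    [0.5,0,0,8.8,0,0,0],
    [0.5,0,0,9.1,0,0,0],
    [0.5,0,0,9.1,0,0,0],
    [0.5,0,0,9.1,0,0,0]
  ]
}}

```text
clock: 34.1
position: [0.6299, 0.0517, 0.0189]
tool_rot: [3.14, -0.0, 1.647]
force: [-0.1, 0.0, -1.4]
grip_width: 0.0106
finger_force: 29.8
```

Request:
{"api": "servo_tool", "payload": {
  "plan": [
    [0.5,0,0,0.15,0,0,0],
    [0.5,0,0,0.15,0,0,0],
    [3,0,0,0.15,0,0,0],
    [3,0,0,0.1,0,0,0],
    [3,0,0,0.1,0,0,0],
    [3,0,0,0.1,0,0,0],
    [3,0,0,-4,0,0,0],
    [3,0,0,-9,0,0,0],
    [3,0,0,-14,0,0,0],
    [3,10,0,-16,0,0,0]
  ]
}}

```text
clock: 35.1
position: [0.6286, 0.0941, 0.1738]
tool_rot: [3.134, 0.002, 1.637]
force: [2.2, -0.1, 0.8]
grip_width: 0.03
finger_force: 0.0
```

Request:
{"api": "servo_tool", "payload": {
  "plan": [
    [3,10,-5,0,0,0,0],
    [3,10,-5,0,0,0,0],
    [3,10,-5,0,0,0,0],
    [3,10,-5,0,0,0,0],
    [3,10,-5,0,0,0,0],
    [3,10,-5,0,0,0,0]
  ]
}}

```text
clock: 35.7
position: [0.5689, 0.1948, 0.1676]
tool_rot: [3.141, 0.001, 1.645]
force: [-0.9, -0.1, -0.0]
grip_width: 0.0299
finger_force: 0.0
```

```bash
python3 -c "
from h import *
print(bot.observe()['position'])
for th in(0,.05,.1):print(th,[proj(st(*p,th),'top').round(1) for p in((-.096,0,.038),(-.062,-.062,.052),(-.062,.062,.052))])
fr=bot.grab_frame('top')['frame']; cv2.imwrite('pics/t9.png',cv2.resize(fr[90:240,60:460],(800,300),interpolation=cv2.INTER_CUBIC))
sc=bot.grab_frame('scene')['frame']; c=cv2.resize(sc[100:325,90:390],(800,600),interpolation=cv2.INTER_CUBIC);cv2.imwrite('pics/s9.png',c)
im=np.vstack([cv2.imread('pics/t9.png'),cv2.resize(sc[110:320,60:400],(486,300))@np.eye(3,dtype=np.uint8) if 0 else cv2.copyMakeBorder(cv2.resize(sc[110:320,60:400],(486,300),interpolation=cv2.INTER_CUBIC),0,0,0,314,cv2.BORDER_CONSTANT)])
cv2.imwrite('pics/f9.png',im)"
```

```text
[0.56892506 0.19478968 0.16764474]
0 [array([149.1, 333.8]), array([190.7, 319.1]), array([112. , 303.5])]
0.05 [array([147.4, 332.5]), array([189.6, 317.3]), array([110.5, 301.6])]
0.1 [array([145.7, 330.9]), array([188.7, 315.4]), array([109.1, 299.6])]
```

View pics/f9.png

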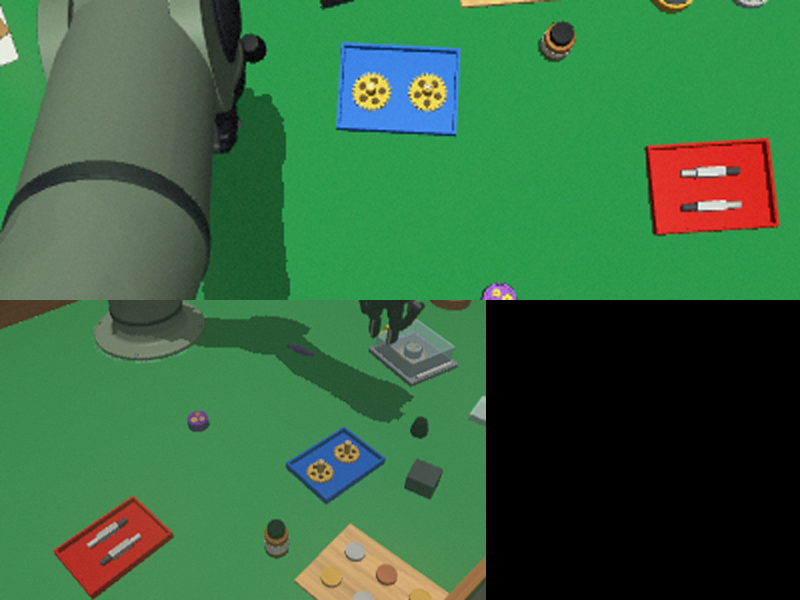

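Both wheels lie in the blue tray at (371,91) and (428,91), and both punches on the red tray's floor at (710,172) and (712,206). The jar is upright and the cover looks closed. I'll press the tab down with closed fingers to make sure of that.

```bash
python3 -c "
from h import *
p=st(-.088,0,.034);print(p);shift(p[0],p[1],.06)"
```

```text
[0.43083692 0.40558104 0.034     ]
shift [ 22.02 -12.2   10.75] turn [0. 0. 0.] at [0.5688 0.1951 0.1676] q7 -0.1 t 35.8
```

Request:
{"api": "servo_tool", "payload": {
  "plan": [
    [0.2,22,-12.2,0,0,0,0],
    [0.2,22,-12.2,0,0,0,0],
    [0.2,22,-12.2,0,0,0,0],
    [0.2,22,-12.2,0,0,0,0],
    [0.2,22,-12.2,0,0,0,0],
    [0.2,22,-12.2,0,0,0,0],
    [0.2,22,-12.2,0,0,0,0],
    [0.2,22,-12.2,5,0,0,0],
    [0.2,22,-12.2,9,0,0,0],
    [0.2,22,-12.2,10,0,0,0]
  ]
}}

```text
clock: 36.8
position: [0.4298, 0.4035, 0.0643]
tool_rot: [-3.138, 0.004, 1.644]
force: [-0.5, -0.8, 0.4]
grip_width: 0.0018
finger_force: 0.0
```

Request:
{"api": "servo_tool", "payload": {
  "plan": [
    [0.2,0,0,0.7,0,0,0],
    [0.2,0,0,1.4,0,0,0],
    [0.2,0,0,2.1,0,0,0],
    [0.2,0,0,2.5,0,0,0],
    [0.2,0,0,2.5,0,0,0]
  ]
}}

```text
clock: 37.3
position: [0.4298, 0.4067, 0.0427]
tool_rot: [3.142, -0.0, 1.647]
force: [-0.5, -0.8, -0.2]
grip_width: 0.002
finger_force: 0.0
```

Request:
{"api": "servo_tool", "payload": {
  "plan": [
    [0.2,0,0,0.2,0,0,0],
    [0.2,0,0,0.4,0,0,0],
    [0.2,0,0,0.5,0,0,0],
    [0.2,0,0,0.5,0,0,0]
  ]
}}

```text
clock: 37.7
position: [0.4299, 0.4068, 0.038]
tool_rot: [3.141, -0.0, 1.647]
force: [-1.2, -0.3, 6.7]
grip_width: 0.0021
finger_force: 3.7
```

Request:
{"api": "servo_tool", "payload": {
  "plan": [
    [0.2,0,0,-4,0,0,0],
    [0.2,0,0,-9,0,0,0],
    [0.2,0,0,-14,0,0,0],
    [0.2,0,0,-14,0,0,0],
    [0.2,0,0,-14,0,0,0]
  ]
}}

```text
clock: 38.2
position: [0.43, 0.4071, 0.1788]
tool_rot: [3.14, -0.002, 1.647]
force: [-0.3, 0.4, -1.0]
grip_width: 0.0024
finger_force: 0.0
```

```bash
python3 -c "
from workcell import bot
print(bot.observe()['position'],bot.observe()['force']);print(bot.job_done())"
```

```text
[0.42996259 0.40712579 0.17875224] [-0.25253004  0.44770433 -1.04099154]
the job is handed in; nothing more can be done
None
```

The job is handed in at about 38 s, though no pass/fail verdict came back: both wheels are in the blue tray, both punches on the red tray's floor, the movement is in the nest with the cover closed again, and the oil jar was left where it stood.

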